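Check a drill adapter's stop nut on the setting gauge, two ways round

ROBOT

A 6-joint arm with a two-finger parallel gripper is mounted at the origin on the work surface. World frame = base frame: x ahead of the robot, y to its left, z up, the work surface at z = 0. Lengths are in m, angles in degrees, forces in N, time in s.
With the tool pointing down it reaches from about 0.35 to 0.925 m from the base axis. Payload 6.4 kg.
Tool frame: the origin (TCP) lies midway between the tips of the shut fingers; the grasp point (between the pads) lies 19 mm behind it; z points along the fingers, y is the line along which they close (so a half turn about z gives the same grasp; the last joint's range is limited). The gripper opens to 94 mm and grips with 3 to 60 N. Pads are 16 mm wide; open, the fingers measure 119 mm over their backs; the gripper's body (75 mm by 177 mm) begins 78 mm behind the grasp point.
Start: joints at [60.269, 14.043, 89.255, -0, 76.702, -9.975], TCP at [0.22, 0.612, 0.205] pointing down, gripper open.
Joint ranges: [-179.41, 179.41], [-58.25, 129.5], [7.25, 145.43], [-54.29, 234.29], [11.92, 165.04], [-157.13, 157.13]. Speed limits (degrees/s): [147.25, 147.25, 180, 180, 180, 180].

INTERFACE

Orientations are given as a 3x3 rotation matrix whose columns are the frame's x, y, z axes.
In Python, from bench import arm, claw, order, read_camera gives the robot as it stands (arm), with the cameras as plain functions, the gripper (claw) and the job (order). Calls block until the motion is done:
- arm.move_pose(position, orientation): joint-space move of the TCP to a pose.
- arm.move_linear(position, velocity=0.15, rot=None, f_stop=None): straight line of the TCP; rot=None keeps the orientation; velocity is the mean speed in m/s. With f_stop (N) it stops when the force on the tool has changed by that much, and returns True; else False.
- arm.goto_joints(angles): joint-space move.
- claw.release() and claw.grab(force=None): open the fingers fully, or close them until they stop; force is the grip in N (None keeps the last).
- arm.hold(seconds).
- arm.solve_ik(position, orientation): joint angles nearest the present ones, or None.
- arm.read_state(): the state.
- read_camera(name): name is "scene" or "top" or "wrist"; returns a dict with "frame" (384x512x3 uint8, red, green, blue), "vfov" (degrees; the focal length in pixels is half the picture's height over the tangent of half this angle, whatever the lens; pixels are square), "cx", "cy" (the principal point, pixels), "R" (3x3) and "t" (3): a world point X has camera coordinates R X + t. Camera axes: x right, y down, z forward; pixel columns grow to the right and rows downward; lengths in m; the calibration is good to about 2 mm. A picture is of the moment at which its call begins. There is no depth.
A pose or a line that the arm cannot do raises arm.MotionError and nothing moves.
- order.hand_in(): hands the job in; it is judged then, once.
The state is a dict: "clock": time; "joints": joint angles; "qd": joint speeds; "effort": joint torques, N m; "tcp_pos": TCP position; "ee_rot": TCP orientation; "force": force on the tool from outside, world axes, zero at the start; "torque": the same for the moment, N m; "finger_gap": finger opening in m; "grip_force": force on a finger pad.
Only numpy, scipy, OpenCV 4.12 (cv2) and the standard library are available. Lean on these libraries where they do the work, as an engineer would, in place of code of your own. Each camera call takes 0.05 s, during which the arm holds its last target. There are 200 camera calls.

TASK

Take the adjustable drill adapter (the holder whose stop nut has a clamp lug) out of the socket block, lower its shank into the bush of the setting gauge with the lug pointing at the dial, press it down against the sprung plunger until the nut sits hard on the bush plate, and keep it there for a good second so the dial can be read. Ease it up until the nut is well clear of the plate, turn it half a turn so that the lug points straight away from the dial, and press it fully home again, firmly but without ramming it. Finish while still gripping it and pressing it firmly on the plate (never let go: the plunger would lift it), and leave the other holders and everything else on the bench where they are.

Things in the scene. Friction and masses are not known exactly. Their poses are not given: they have to be found in the camera images.
- adapter: steel drill adapter, 0.42 kg, upright in one of the block's sockets. Origin on its axis at the stop nut's underside, z up. Below: shank 24 mm wide, 60 mm long, end chamfered 3 mm. Above: dark round stop nut 44 mm wide, 12 mm high, then the plain round nose to grip, 32 mm wide, 12 to 52 mm above the origin. A clamp lug sticks out of the nut along its -x and alone shows which way round it is
- lug (a point): point on the adapter's clamp lug, 30 mm from the axis along the adapter's -x, 6 mm above the nut's underside. The lug is 14 mm wide, 9 mm high, reaches 32.5 mm from the axis and touches nothing when the nut is seated. In the block it points to the block's front within 15 degrees
- rack: grey plastic socket block, fixed, 164 x 164 x 75 mm, origin under its centre. Four sockets 28 mm wide, 68 mm deep at x, y = +-44 mm in its frame; a holder's nut or flange rests on its top face, 75 mm above the bench. Its front (-x) carries a label strip. Holders stand in three of the sockets, in any order
- bush: steel bush plate of the setting gauge, 84 x 84 x 22 mm, fixed on two uprights. Origin at the centre of the bore's mouth on its top face (the hard stop), 104 mm above the bench; z up. The bore is 28 mm wide, right through, open below. A line is scribed towards the dial along -x, another away from it along +x
- gauge: the whole setting gauge, fixed, grey casting; origin on the bench under the bore's axis, axes as the bush plate's. Base 104 mm wide, reaching 138 mm from the axis towards the dial and 62 mm the other way. The dial, 58 mm wide, faces up 103 mm from the axis towards the gauge's -x, lower than the bush plate's top
- plunger (a joint): travel of the sprung plunger under the bore: 0 m = free, its head 52 mm below the bush plate's top face; grows as it is pressed; the 60 mm shank fully home presses it 0.008. It pushes up with 3 N as it starts to move and 9 N with the shank home, more than the adapter's weight. The dial's needle turns with it, 4 rad in all
- collet_chuck: another holder in the block: collet chuck with a slotted round nut 42 mm wide and a slim end mill on top, 74 mm tall above the block; origin under its flange. Leave it
- side_lock_holder: another holder in the block: stout plain cylinder 46 mm wide, 46 mm tall above the block; origin under it. Leave it
- hook_spanner: flat dark hook spanner, 170 mm long, 8 mm thick, lying on the bench behind the gauge (its +x side). Leave it
- hex_key: dark L-shaped hex key, 109 mm long, 6 mm thick, lying on the bench in front of the block (its -x side). Leave it
- caliper: digital caliper, 215 mm long, 11 mm thick, lying flat near the far edge. Leave it
- insert_case: flat black case of cutting inserts, 62 x 95 x 19 mm, lying at the left. Leave it
- collet: single spring collet standing at the right, 34 mm wide, 34 mm tall. Leave it

How it is judged:
By the outcome, as a careful person would: the job done as asked, in the order asked, and still so for the second after the job is handed in, while the arm keeps its last pose, push and grip.
It also fails if it takes over 58 s, if anything falls off the work surface, if the arm or the gripper's body presses on something with over 40 N, if the wrist force passes 120 N, or if a joint passes its speed limit or range.

## Working session

There is one attempt and no reset: what is moved stays moved. The work goes in short steps, each a Python script; the robot and the scene stay as the last script left them, time stands still between calls to the robot, and variables do not carry over. Pictures are saved under pics/ and viewed, at most 14 in all, crops included, and the job is handed in when it is done.

```bash
ls; mkdir -p pics; cat > h.py <<'E'
from bench import arm, claw, order, read_camera
import numpy as np, cv2
def cam(n,save=None):
    c=read_camera(n)
    c['f']=c['frame'].shape[0]/2/np.tan(np.radians(c['vfov'])/2)
    c['R']=np.array(c['R']);c['t']=np.array(c['t'])
    if save:
        cv2.imwrite('pics/'+save+'.png',cv2.cvtColor(c['frame'],cv2.COLOR_RGB2BGR))
        np.savez('pics/'+save+'.npz',**c)
    return c
def load(s): return dict(np.load('pics/'+s+'.npz'))
def ray(c,u,v):
    d=c['R'].T@np.array([(u-c['cx'])/c['f'],(v-c['cy'])/c['f'],1]); o=-c['R'].T@c['t']
    return o,d/np.linalg.norm(d)
def atz(c,u,v,z):
    o,d=ray(c,u,v); return o+d*(z-o[2])/d[2]
def proj(c,X):
    p=c['R']@np.array(X)+c['t']; return np.array([c['cx'],c['cy']])+c['f']*p[:2]/p[2]
def tri(obs):
    A=np.zeros((3,3));b=np.zeros(3)
    for c,u,v in obs:
        o,d=ray(c,u,v);P=np.eye(3)-np.outer(d,d);A+=P;b+=P@o
    X=np.linalg.solve(A,b); return X,[proj(c,X)-[u,v] for c,u,v in obs]
E
python3 - <<'E'
from h import *
for n in("scene","top","wrist"):
    c=cam(n,n+'0'); print(n,c['vfov'],c['cx'],c['cy'],-c['R'].T@c['t'])
s=arm.read_state();print(s['clock'],s['force'],s['ee_rot'])
a=[cv2.imread(f'pics/{n}0.png') for n in("scene","top")]
E
```

```text
bench.py
pics
scene 44.252354294179746 261.55962728349476 193.93108921496574 [ 1.33562907 -0.91765067  0.86293521]
top 51.47847089371715 257.42391085488737 187.53192068170074 [ 0.47538469 -0.01511012  1.33408291]
wrist 62.76590285202019 255.30780507345665 198.1447825824396 [0.14134612 0.63910509 0.38347497]
0.15 [-0.63436821  0.53946187  0.1403688 ] [[-9.41145923e-01  3.37999873e-01 -6.61371447e-04]
 [ 3.38000449e-01  9.41145193e-01 -1.19272830e-03]
 [ 2.19304544e-04 -1.34607522e-03 -9.99999070e-01]]
```

View pics/scene0.png

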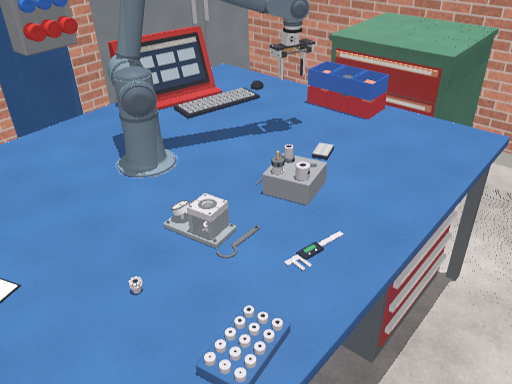

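View pics/top0.png

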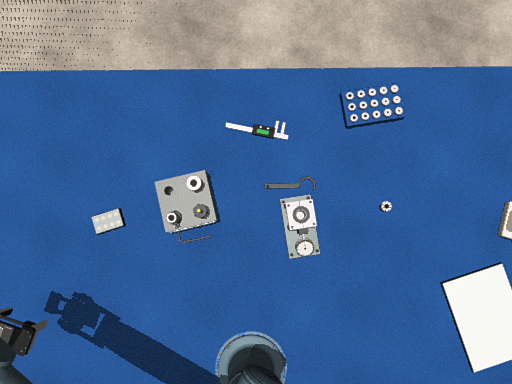

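The scene view shows the block near (295,178) with three holders and the gauge near (200,218). In the top view the adapter (dark nut, slim nose) is at about (172,217), the collet chuck at (200,211), the side-lock holder at (194,183) and the empty socket at (168,190). The bush is at (301,214) and the dial at (304,247). I'll move the wrist camera in for close views.

```bash
python3 - <<'E'
from h import *
t=load('top0');print(load('wrist0')['R'])
A=atz(t,172,217,.12);B=atz(t,301,214,.104);D=atz(t,304,247,.09);print(A,B,D)
E_=atz(t,168,190,.075);print(E_)
def R(yaw): # tool x axis at yaw, z down
    c,s=np.cos(np.radians(yaw)),np.sin(np.radians(yaw));return np.array([[c,s,0],[s,-c,0],[0,0,-1]])
def go(P,yaw,z,off,name):
    r=R(yaw); p=np.array([P[0],P[1],z])-r[:,0]*.084+np.array([*off,0])
    arm.move_pose(p,r); c=cam('wrist',name); s=arm.read_state();print(name,p,s['clock'],np.round(s['joints'],1),proj(c,P))
mid=(A+atz(t,200,205,.1))/2
go(mid,180,.25,(0.0,0.03),'w1')
go(mid,180,.25,(0.0,-0.07),'w2')
g=(B*2+D)/3
go(g,180,.25,(0.0,0.05),'w3')
go(g,180,.25,(0.0,-0.05),'w4')
for a,b,n in(('w1','w2','p1'),('w3','w4','p2')):
    im=[cv2.imread(f'pics/{k}.png')[40:340,60:460] for k in(a,b)]
    cv2.imwrite(f'pics/{n}.png',np.hstack(im))
E
```

```text
[[ 0.33772499  0.94124122 -0.00260765]
 [ 0.90247473 -0.32302584  0.28494502]
 [ 0.26735966 -0.09858639 -0.95854031]]
[0.48993531 0.23265817 0.12      ] [ 0.49428526 -0.16127285  0.104     ] [ 0.39232475 -0.17000193  0.09      ]
[0.57585807 0.25489423 0.075     ]
w1 [0.59202085 0.22155936 0.25      ] 2.15 [ 10.3   9.8  89.5   0.   80.7 -79.7] [224.62206221 104.07076381]
w2 [0.59202085 0.12155936 0.25      ] 2.6833 [  0.9   6.   93.6   0.   80.3 -89.1] [328.40971878 103.6858608 ]
w3 [ 0.54429843 -0.11418255  0.25      ] 3.6833 [ -23.4   -0.6  100.5    0.    80.1 -113.5] [205.28146478 103.15489606]
w4 [ 0.54429843 -0.21418255  0.25      ] 4.2167 [ -32.5    3.4   96.5    0.    80.2 -122.6] [305.65321754 103.42865802]
```

```bash
python3 - <<'E'
from h import *
for a,b,n in(('w1','w2','p1'),('w3','w4','p2')):
    x=[180,230] if n=='p1' else [100,200]
    im=[cv2.imread(f'pics/{k}.png')[:240] for k in(a,b)]
    im=[cv2.resize(i[:, o:o+240],None,fx=1.66,fy=1.66,interpolation=cv2.INTER_CUBIC) for i,o in zip(im,(120,220))]
    cv2.imwrite(f'pics/{n}.png',np.hstack(im)); print(im[0].shape)
E
```

```text
(398, 398, 3)
(398, 398, 3)
```

View pics/p1.png

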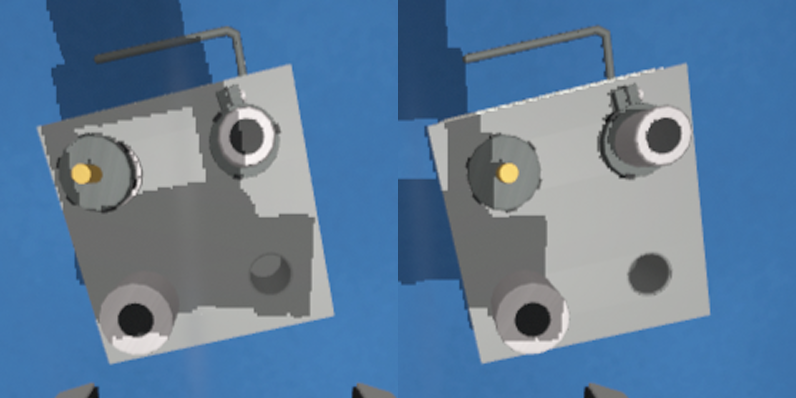

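View pics/p2.png

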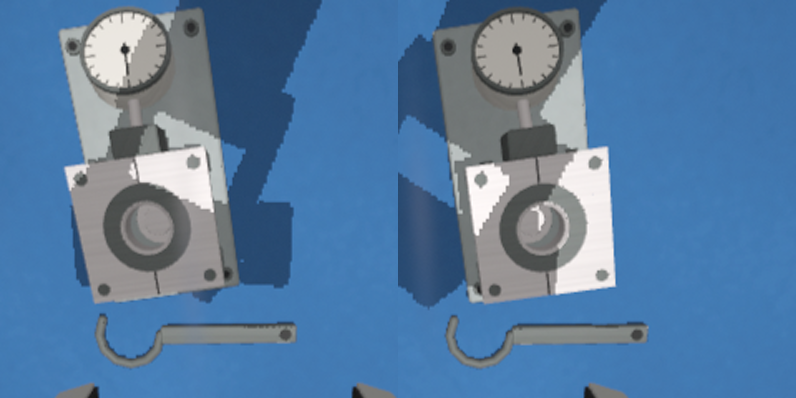

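The block views show the adapter nose top at about (247,136) in the left panel and (662,136) in the right. Its lug is up-left of the nut at (229,94) and (625,96). In the gauge views the bush ring centre is at (147,227) and (543,227), and the scribed line runs (136,157)-(158,293) and (538,158)-(549,293). Next I'll triangulate these.

```bash
python3 - <<'E'
from h import *
k=398/240
def L(u,v): return u/k+120-.2,v/k-.2
def Rr(u,v): return (u-398)/k+220-.2,v/k-.2
def T(a,b,l,r,n):
    X,e=tri([(a,*L(*l)),(b,*Rr(*r))]);print(n,np.round(X*1000,1),np.round(np.hstack(e),1));return X
a,b=load('w1'),load('w2')
cs=[T(a,b,l,r,'corner') for l,r in zip([(291,65),(333,315),(110,363),(39,127)],[(686,65),(709,315),(482,363),(429,126)])]
C=np.mean(cs,0);print('C',C)
d1=cs[1]-cs[0];d2=cs[2]-cs[3];print('x yaw',[np.degrees(np.arctan2(d[1],d[0])) for d in(d1,d2)],[np.degrees(np.arctan2(d[1],d[0]))-90 for d in(cs[0]-cs[3],cs[1]-cs[2])],np.linalg.norm(d1),np.linalg.norm(d2))
T(a,b,(247,136),(662,136),'nosetop')
T(a,b,(229,94),(625,96),'lug')
for c,l in((a,L(223,83)),(a,L(239,83)),(b,Rr(613,87)),(b,Rr(638,87))):print('lugcorner',atz(c,*l,.086))
T(a,b,(269,274),(650,273),'hole')
a,b=load('w3'),load('w4')
T(a,b,(147,227.5),(543,227.5),'bush')
p=T(a,b,(136,157),(538,158),'scr-'); q=T(a,b,(158,293),(549,293),'scr+');d=q-p;print(np.degrees(np.arctan2(d[1],d[0])),(p+q)/2)
pc=[T(a,b,l,r,'pl') for l,r in zip([(65,168),(209,147),(226,285),(94,302)],[(466,168),(608,147),(615,285),(473,302)])];print(np.mean(pc,0))
T(a,b,(126,51),(517,51),'dial')
# bigger crops for checking
im=[]
for n,x,y in(('w1',235,30),('w2',335,30),('w3',150,80),('w4',250,80)):
    im.append(cv2.resize(cv2.imread(f'pics/{n}.png')[y:y+100,x:x+130],(390,300),interpolation=cv2.INTER_CUBIC))
cv2.imwrite('pics/z.png',np.vstack([np.hstack(im[:2]),np.hstack(im[2:])]))
E
```

```text
corner [444.2 262.2  73.4] [-0.   0.3  0.  -0.3]
corner [603.6 297.4  75. ] [-0.   0.2  0.  -0.2]
corner [639.7 138.6  74.7] [-0.   0.1 -0.  -0.1]
corner [479.8 102.8  73.2] [-0.  -0.2  0.   0.2]
C [0.54183813 0.20025864 0.0740696 ]
x yaw [np.float64(12.474482358495566), np.float64(12.635950021169892)] [np.float64(12.585934412152014), np.float64(12.799705353447209)] 0.16323142785521275 0.16383739636279976
nosetop [488.7 233.6 123.1] [-0.   0.2  0.  -0.2]
lug [462.3 223.9  81. ] [-0.   0.8  0.1 -0.8]
lugcorner [0.45614915 0.22022198 0.086     ]
lugcorner [0.45613772 0.22984021 0.086     ]
lugcorner [0.45876089 0.21466139 0.086     ]
lugcorner [0.45876967 0.22971941 0.086     ]
hole [573.4 251.4  79.1] [ 0.  -0.1 -0.   0.1]
bush [ 493.2 -161.7  103.7] [-0.  -0.1 -0.   0.1]
scr- [ 452.3 -166.6  103.5] [ 0.   0.2  0.  -0.2]
scr+ [ 534.  -156.2  105.1] [-0.  -0.2 -0.   0.2]
7.2445063902297875 [ 0.4931526  -0.16140025  0.10433759]
pl [ 458.3 -209.2  103.6] [-0.  -0.2 -0.   0.2]
pl [ 446.  -123.5   95.8] [-0.  -0.1 -0.   0.1]
pl [ 530.  -113.1   99.4] [-0.  -0.1 -0.   0.1]
pl [ 545.9 -203.5   80.6] [-0.  -0.2  0.   0.2]
[ 0.495037   -0.16233844  0.09482459]
dial [ 387.1 -176.7   62.2] [-0.  -0.1 -0.   0.1]
```

View pics/z.png

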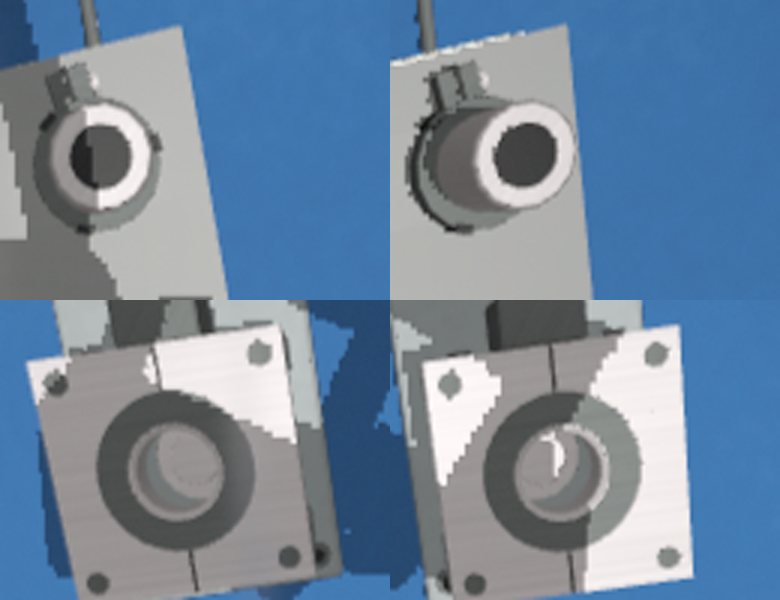

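```bash
python3 - <<'E'
from h import *
a,b=load('w1'),load('w2')
A=np.array([.489,.2336])
for c,pts,o in((a,[(46,73),(86,62),(66,67.5),(74,105)],(235,30)),(b,[(430,73),(469,64),(450,68),(458,105)],(335-130,30))):
    for p in pts:
        X=atz(c,p[0]/3+o[0]-.3,p[1]/3+o[1]-.3,.0855)
        d=A-X[:2];print(np.round(X*1000,1),np.degrees(np.arctan2(d[1],d[0])),np.linalg.norm(d))
# model overlay
def draw(th,n,c,x,y):
    im=cv2.resize(cv2.imread(f'pics/{n}.png')[y:y+75,x:x+65*1],(390,450),interpolation=cv2.INTER_CUBIC)
    t=np.radians(th);ux=np.array([np.cos(t),np.sin(t)]);uy=np.array([-ux[1],ux[0]])
    P=[proj(c,[*(A-ux*r+uy*w),.0855]) for r,w in((22,7),(32.5,7),(32.5,-7),(22,-7)) for r,w in((r/1e3,w/1e3),)]
    q=((np.array(P)-[x,y]+.5)*6).astype(int);cv2.polylines(im,[q],True,(0,0,255),1)
    for R,z in((.022,.087),(.016,.127)):
        q=[proj(c,[*(A+R*np.array([np.cos(s),np.sin(s)])),z]) for s in np.linspace(0,6.28,60)]
        cv2.polylines(im,[((np.array(q)-[x,y]+.5)*6).astype(int)],True,(0,255,0),1)
    return im
cv2.imwrite('pics/ov.png',np.hstack([draw(20,'w1',a,235,45),draw(20,'w2',b,335,45)]))
E
```

```text
[459.9 216.   85.5] 31.213986305422154 0.03401050347755423
[456.5 229.3  85.5] 7.539151823436632 0.032749165014798604
[458.2 222.6  85.5] 19.584971442420986 0.03266923199654465
[469.8 225.4  85.5] 23.193126469621685 0.02088536599139601
[460.3 213.5  85.5] 34.99404733970755 0.03501614568658202
[457.6 226.3  85.5] 13.110439379929156 0.032272880096474846
[458.8 220.1  85.5] 24.13916432248796 0.03310841530469332
[470.2 223.8  85.5] 27.61116090806438 0.02119076959356065
```

View pics/ov.png

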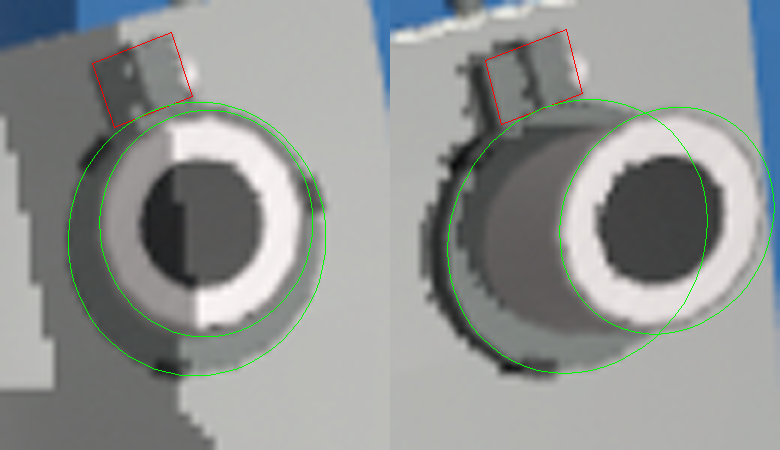

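The overlay, with the adapter axis at (0.489,0.2336) and adapter yaw at 20°, fits the lug and nut in both views (lug corners near (95,62) and (170,35)). Now I'll grasp it, choosing the wrist yaw so that joint 6 can make the half turn at the gauge.

```bash
cat >> h.py <<'E'
def R(yaw):
    c,s=np.cos(np.radians(yaw)),np.sin(np.radians(yaw));return np.array([[c,s,0],[s,-c,0],[0,0,-1.]])
A=np.array([.489,.2336]); B=np.array([.4932,-.1616]); YA,YB=20.,7.4
YG=123.; YP=YG+YB-YA
def st(msg=''):
    s=arm.read_state();print(msg,round(s['clock'],2),'tcp',np.round(s['tcp_pos'],4),'F',np.round(s['force'],1),'T',np.round(s['torque'],2),'gap',round(s['finger_gap'],4),'grip',np.round(s['grip_force'],1),'j6',round(s['joints'][5],1));return s
E
python3 - <<'E'
from h import *
for p,y in(([*A,.092],YG),([*B,.25],YP),([*B,.12],YP),([*B,.12],YP+180)):print(y,np.round(arm.solve_ik(p,R(y)),1))
arm.move_pose([*A,.20],R(YG)); st()
arm.move_linear([*A,.092],.1,f_stop=8); st()
claw.grab(55); st('grab')
arm.move_linear([*A,.112],.06); st('up')
arm.move_linear([*A,.21],.12); st('up')
cam('wrist','w5')
im=cv2.imread('pics/w5.png'); cv2.imwrite('pics/w5b.png',cv2.resize(im[:,96:416],None,fx=1.5,fy=1.5,interpolation=cv2.INTER_CUBIC))
E
```

```text
123.0 [ 13.5   7.4 109.7  -0.   62.9 -19.5]
110.4 [-30.7  -5.9 105.6  -0.   80.3 -51.1]
110.4 [-30.7   2.  112.1  -0.   65.9 -51.1]
290.4 [-30.7   2.  112.1  -0.   65.9 128.9]
 5.88 tcp [0.4892 0.2335 0.2002] F [-0.4  0.9 -0.4] T [-0.08  0.04  0.04] gap 0.094 grip 0.0 j6 -19.5
 7.12 tcp [0.4896 0.2338 0.0928] F [ 0.7 -0.1  0.5] T [-0.02 -0.01  0.03] gap 0.0942 grip 0.0 j6 -19.5
grab 8.11 tcp [0.4889 0.2335 0.092 ] F [-0.9  0.2  0.5] T [-0.09  0.07 -0.05] gap 0.0305 grip 55.0 j6 -19.5
up 8.59 tcp [0.4891 0.2337 0.1124] F [ 0.3 -0.1 -3.9] T [-0.02  0.05  0.  ] gap 0.0303 grip 55.0 j6 -19.5
up 9.56 tcp [0.4883 0.2334 0.2089] F [ 0.8 -0.  -3.5] T [-0.04  0.01 -0.04] gap 0.0307 grip 55.0 j6 -19.5
```

View pics/w5b.png

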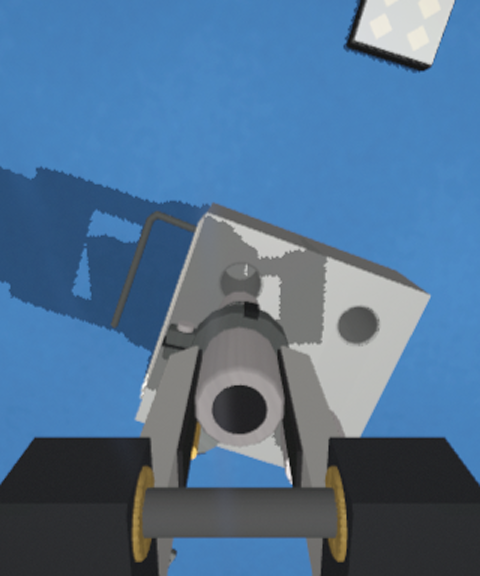

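The adapter is held off the block, nose between the pads at (240,400), with the lug at (180,338) to the left of the nut. I'll check its offset and yaw in the hand with a model overlay.

```bash
cat > ov.py <<'E'
from h import *
def over(name,tcp,yaw_tool,ex,lugyaw,x0=200,y0=180,w=110,h=110,s=5,dz=0.017):
    c=load(name); im=cv2.resize(cv2.imread(f'pics/{name}.png')[y0:y0+h,x0:x0+w],None,fx=s,fy=s,interpolation=cv2.INTER_CUBIC)
    O=np.array(tcp)+ex*R(yaw_tool)[:,0]; O[2]-=dz
    def pl(P,col): cv2.polylines(im,[((np.array([proj(c,p) for p in P])-[x0,y0]+.5)*s).astype(int)],True,col,1)
    for r,z in((.022,.012),(.022,0),(.016,.052)): pl([O+[r*np.cos(a),r*np.sin(a),z] for a in np.linspace(0,6.28,60)],(0,255,0))
    t=np.radians(lugyaw);u=np.array([np.cos(t),np.sin(t),0]);v=np.array([-u[1],u[0],0])
    pl([O-u*r+v*k+[0,0,.0105] for r,k in((.02,.007),(.0325,.007),(.0325,-.007),(.02,-.007))],(0,0,255))
    return im
E
python3 - <<'E'
from ov import *
im=over('w5',[.4886,.2335,.2095],YG,0,20)
cv2.imwrite('pics/ov5.png',im)
E
```

```text
(no output)
```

View pics/ov5.png

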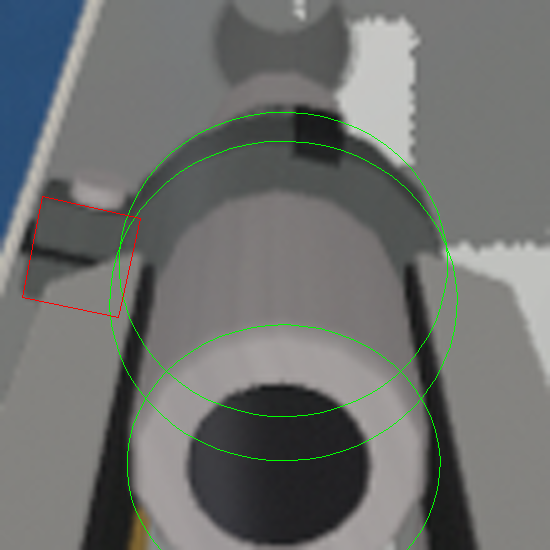

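The held adapter agrees with the model to about 1 mm, and the slit line matches yaw 20° within about 2°. Next I'll carry it to the bush and lower it with a light force stop.

```bash
python3 - <<'E'
from h import *
arm.move_linear([*A,.275],.15)
arm.move_pose([*B,.275],R(YP)); 
arm.move_linear([*B,.190],.12); st('hover')
cam('wrist','w6')
r=arm.move_linear([*B,.150],.04,f_stop=5); st(f'in {r}')
E
python3 - <<'E'
from ov import *
im=over('w6',[.4932,-.1616,.190],YP,0,YB,x0=170,y0=110,w=160,h=150,s=4)
cv2.imwrite('pics/ov6.png',im)
E
```

```text
hover 12.52 tcp [ 0.4938 -0.1618  0.1909] F [-0.7  0.3 -2.8] T [-0.1   0.04 -0.  ] gap 0.031 grip 55.0 j6 -51.1
in False 13.72 tcp [ 0.4935 -0.1617  0.1504] F [ 0.3 -0.4 -3.3] T [-0.07  0.05  0.02] gap 0.0307 grip 55.0 j6 -51.1
```

View pics/ov6.png

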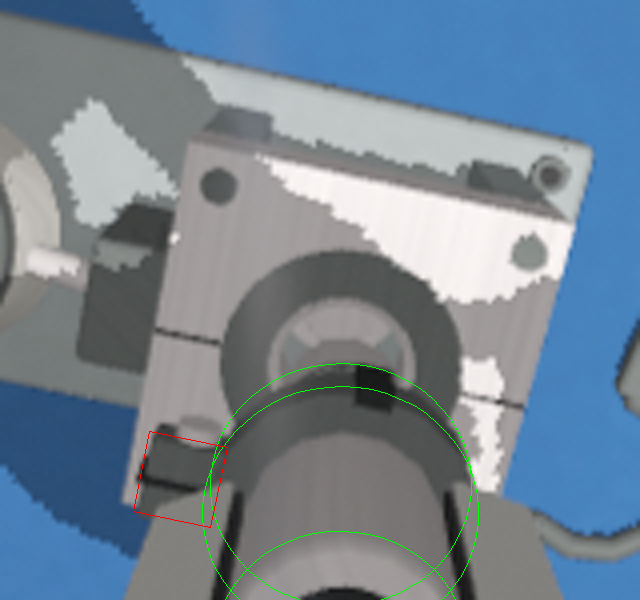

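The picture shows the shank tip over the bore at (340,365). The lug slit runs (138,481)-(200,490) and the scribed line (155,328)-(523,407). From these I'll compute both directions in the world.

```bash
python3 - <<'E'
from h import *
def yw(c,p,q,z,x0,y0,s):
    P,Q=[atz(c,k[0]/s+x0-.4,k[1]/s+y0-.4,z) for k in(p,q)];d=Q-P;return np.round(P*1e3,1),np.round(Q*1e3,1),np.degrees(np.arctan2(d[1],d[0]))
c=load('w6')
zl=.190-.017+.0105
print('slit',yw(c,(138,481),(200,490),zl,170,110,4))
print('lug backedge',yw(c,(155,425),(228,443),zl,170,110,4))
print('scribe',yw(c,(155,328),(523,407),.104,170,110,4))
print('slit5',yw(load('w5'),(35,250),(95,260),.2095-.0065,200,180,5))
# high zoom of lug in w6
cv2.imwrite('pics/lug6.png',np.hstack([cv2.resize(cv2.imread('pics/w6.png')[205:245,195:240],None,fx=8,fy=8,interpolation=cv2.INTER_CUBIC),cv2.resize(cv2.imread('pics/w5.png')[210:250,200:245],None,fx=8,fy=8,interpolation=cv2.INTER_CUBIC)]))
E
```

```text
slit (array([ 461. , -167.6,  183.5]), array([ 470.8, -165.6,  183.5]), np.float64(11.45821594197212))
lug backedge (array([ 460.6, -157.6,  183.5]), array([ 472.4, -156.5,  183.5]), np.float64(5.576234803246855))
scribe (array([ 452. , -167.5,  104. ]), array([ 534.6, -156.2,  104. ]), np.float64(7.739107229454199))
slit5 (array([458.6, 222.2, 203. ]), array([465.6, 225.2, 203. ]), np.float64(22.828347082496215))
```

View pics/lug6.png

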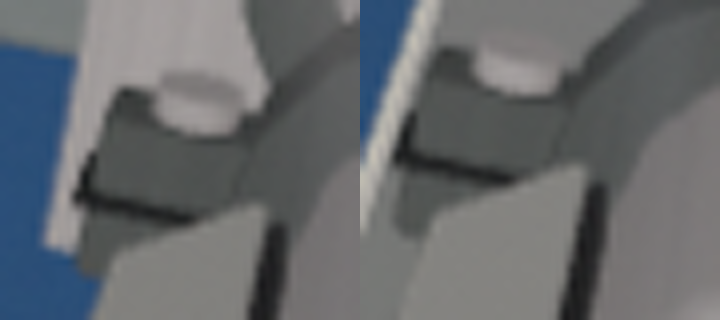

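```bash
python3 - <<'E'
from h import *
c=load('w6')
for zl in(.1835,.182,.185):
  for tcp in((.4932,-.1616),(.4938,-.1618)):
    P,Q=[atz(c,*k,zl)[:2] for k in((205.3,229.3),(220.3,232.6))]
    an=lambda d:round(np.degrees(np.arctan2(d[1],d[0])),1)
    print(zl,P,Q,'dir',an(Q-P),'radial',an(tcp-P),an(tcp-Q))
E
```

```text
0.1835 [ 0.46163803 -0.16694284] [ 0.47130888 -0.16576432] dir 6.9 radial 9.6 10.8
0.1835 [ 0.46163803 -0.16694284] [ 0.47130888 -0.16576432] dir 6.9 radial 9.1 10.0
0.182 [ 0.46161434 -0.16760868] [ 0.47136307 -0.16642067] dir 6.9 radial 10.8 12.4
0.182 [ 0.46161434 -0.16760868] [ 0.47136307 -0.16642067] dir 6.9 radial 10.2 11.6
0.185 [ 0.46166172 -0.166277  ] [ 0.47125469 -0.16510797] dir 6.9 radial 8.4 9.1
0.185 [ 0.46166172 -0.166277  ] [ 0.47125469 -0.16510797] dir 6.9 radial 7.9 8.3
```

Lug direction agrees with the scribed line to within about 2°. Next I'll centre the shank in the bore by light probing, then press.

```bash
cat >> h.py <<'E'
def centre(z,d=.0045,f=4):
    p=np.array(arm.read_state()['tcp_pos']);c=np.array([p[0],p[1],z])
    for i in(0,1):
        lim=[]
        for s in(-1,1):
            q=c.copy();q[i]+=s*d
            r=arm.move_linear(q,.012,f_stop=f); lim.append(arm.read_state()['tcp_pos'][i]); print(i,s,r,round(lim[-1],4))
            arm.move_linear(c,.02)
        c[i]=np.mean(lim); arm.move_linear(c,.02)
    return c
E
python3 - <<'E'
from h import *
r=arm.move_linear([*B,.136],.03,f_stop=6); st(f'{r}')
c=centre(.136); print(c); st()
np.save('c1.npy',c)
E
```

```text
False 14.33 tcp [ 0.4932 -0.1616  0.1359] F [ 0.3 -0.4 -4.1] T [-0.1   0.01  0.01] gap 0.0309 grip 55.0 j6 -51.1
0 -1 True 0.491
0 1 True 0.4949
1 -1 True -0.1636
1 1 True -0.1596
[ 0.49298281 -0.16159164  0.136     ]
 17.43 tcp [ 0.4927 -0.1614  0.1357] F [-0.1 -0.  -3.5] T [-0.04  0.02 -0.03] gap 0.0303 grip 55.0 j6 -51.1
```

```bash
python3 - <<'E'
from h import *
c=np.load('c1.npy')
r=arm.move_linear([c[0],c[1],.124],.02,f_stop=25); st(f'{r}')
r=arm.move_linear([c[0],c[1],.112],.006,f_stop=32); st(f'press {r}')
for _ in range(3): arm.hold(.15); st('hold')
E
```

```text
False 18.18 tcp [ 0.4932 -0.1617  0.1244] F [-1.1  0.9  1.6] T [0.08 0.34 0.04] gap 0.0309 grip 55.0 j6 -51.1
press True 19.36 tcp [ 0.4933 -0.1618  0.1214] F [-1.7  0.2  5.5] T [ 0.12  0.31 -0.03] gap 0.0309 grip 55.0 j6 -51.1
hold 19.51 tcp [ 0.4933 -0.1618  0.1214] F [-0.1  0.4  4.9] T [ 0.09  0.21 -0.02] gap 0.0309 grip 55.0 j6 -51.1
hold 19.66 tcp [ 0.4933 -0.1618  0.1214] F [-0.6  1.7  4.4] T [0.06 0.15 0.02] gap 0.0307 grip 55.0 j6 -51.1
hold 19.81 tcp [ 0.4933 -0.1618  0.1213] F [-1.1  1.7  5.7] T [0.07 0.11 0.03] gap 0.0309 grip 55.0 j6 -51.1
```

The f_stop left only the plunger force on the tool, so I'll press on in small set-point steps, checking the force each time.

```bash
python3 - <<'E'
from h import *
c=np.load('c1.npy'); z=.1213
for i in range(12):
    z-=.0004
    arm.move_linear([c[0],c[1],z],.01); arm.hold(.05); s=st(f'{z:.4f}')
    if s['force'][2]>26: break
np.save('z1.npy',z)
arm.hold(.2);st()
E
```

```text
0.1209 20.11 tcp [ 0.4933 -0.1618  0.1213] F [-0.6  0.5  6.6] T [ 0.11  0.19 -0.01] gap 0.0307 grip 55.0 j6 -51.1
0.1205 20.41 tcp [ 0.4933 -0.1618  0.1212] F [-0.7  1.4  7.8] T [ 0.14  0.39 -0.06] gap 0.0308 grip 55.0 j6 -51.1
0.1201 20.71 tcp [ 0.4933 -0.1618  0.1212] F [-3.4  2.4 10.5] T [ 0.29  0.59 -0.  ] gap 0.0308 grip 55.0 j6 -51.1
0.1197 21.01 tcp [ 0.4933 -0.1618  0.1212] F [-3.9  2.2 14. ] T [ 0.36  0.78 -0.01] gap 0.0308 grip 55.0 j6 -51.1
0.1193 21.31 tcp [ 0.4933 -0.1618  0.1212] F [-4.7  2.5 15.4] T [ 0.53  1.06 -0.1 ] gap 0.0309 grip 55.0 j6 -51.1
0.1189 21.61 tcp [ 0.4933 -0.1618  0.1212] F [-6.3  3.2 17.5] T [ 0.57  1.15 -0.  ] gap 0.0306 grip 55.0 j6 -51.1
0.1185 21.91 tcp [ 0.4933 -0.1619  0.1212] F [-7.4  3.7 20.3] T [0.68 1.41 0.02] gap 0.0308 grip 55.0 j6 -51.1
0.1181 22.21 tcp [ 0.4934 -0.1619  0.1212] F [-8.2  3.8 21.7] T [ 0.74  1.62 -0.05] gap 0.031 grip 55.0 j6 -51.1
0.1177 22.51 tcp [ 0.4934 -0.1618  0.1211] F [-9.7  5.3 24.8] T [ 0.9   1.79 -0.04] gap 0.0304 grip 55.0 j6 -51.1
0.1173 22.81 tcp [ 0.4934 -0.1619  0.1211] F [-11.6   4.9  26.7] T [1.01 2.01 0.05] gap 0.0304 grip 55.0 j6 -51.1
 23.01 tcp [ 0.4934 -0.1619  0.1211] F [-10.7   5.5  26. ] T [ 0.98  2.07 -0.02] gap 0.031 grip 55.0 j6 -51.1
```

```bash
python3 - <<'E'
from h import *
c=np.load('c1.npy')
arm.hold(1.6); st('held')
arm.move_linear([c[0],c[1],.124],.01); st()
arm.move_linear([c[0],c[1],.141],.04); st('up')
q=arm.solve_ik([c[0],c[1],.141],R(YP+180)); print(np.round(q,1))
arm.goto_joints(q); arm.hold(.1); st('turned')
c2=centre(.141); print(c2); np.save('c2.npy',c2); st()
cam('wrist','w7')
im=cv2.imread('pics/w7.png'); cv2.imwrite('pics/w7b.png',cv2.resize(im[90:260,150:350],None,fx=3.5,fy=3.5,interpolation=cv2.INTER_CUBIC))
E
```

```text
held 24.61 tcp [ 0.4934 -0.1619  0.1211] F [-10.4   5.6  28. ] T [ 0.95  2.   -0.06] gap 0.0304 grip 55.0 j6 -51.1
 25.43 tcp [ 0.4931 -0.1616  0.1239] F [ 1.  -0.5  2.4] T [ 0.   -0.26 -0.01] gap 0.031 grip 55.0 j6 -51.1
up 26.0 tcp [ 0.4924 -0.1613  0.1407] F [ 0.   0.7 -4.5] T [-0.06  0.02 -0.04] gap 0.0307 grip 55.0 j6 -51.1
[-30.7   0.4 111.4  -0.   68.3 128.9]
turned 28.75 tcp [ 0.493  -0.1616  0.141 ] F [-0.4 -0.3 -4.1] T [0.06 0.11 0.03] gap 0.0306 grip 55.0 j6 128.9
0 -1 True 0.4907
0 1 True 0.4946
1 -1 True -0.1629
1 1 True -0.1588
[ 0.49265301 -0.16085795  0.141     ]
 31.87 tcp [ 0.4924 -0.1606  0.1407] F [-2.   0.1 -3.2] T [0.09 0.14 0.02] gap 0.0306 grip 55.0 j6 129.0
```

View pics/w7b.png

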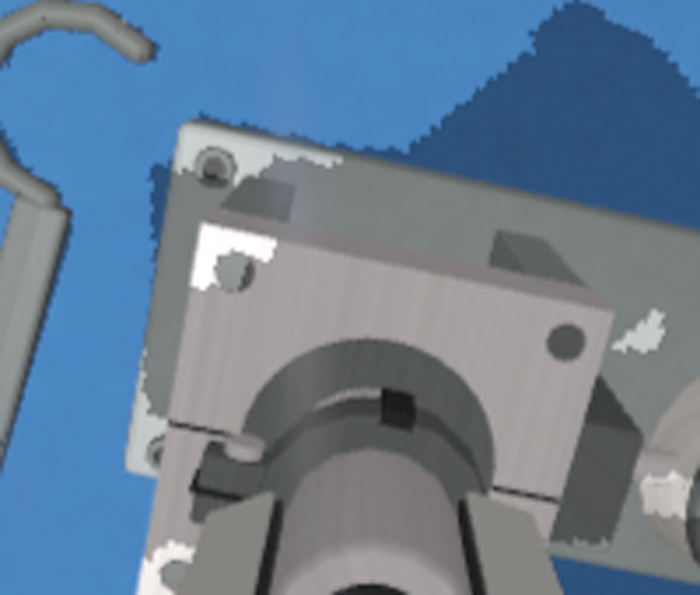

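The lug now lies at (215,480) beside the scribed line on the spanner side. Its slit is parallel to that line, and the shank is still in the bore. Now the second press.

```bash
python3 - <<'E'
from h import *
c=np.load('c2.npy')
arm.move_linear([c[0],c[1],.128],.03); st()
arm.move_linear([c[0],c[1],.1216],.012); st('near')
z=.1205
while z>.1145:
    arm.move_linear([c[0],c[1],z],.008); s=st(f'{z:.4f}')
    if s['force'][2]>25: break
    z-=.0008
arm.hold(1.2); s=st('held')
cam('wrist','w8')
im=cv2.imread('pics/w8.png'); cv2.imwrite('pics/w8b.png',cv2.resize(im[90:260,150:350],None,fx=3.5,fy=3.5,interpolation=cv2.INTER_CUBIC))
E
```

```text
32.5 tcp [ 0.4926 -0.1609  0.1281] F [-2.1  0.7 -0.3] T [ 0.16  0.32 -0.05] gap 0.0303 grip 55.0 j6 129.0
near 33.18 tcp [ 0.4928 -0.161   0.1219] F [-2.7  1.1  4. ] T [0.2  0.77 0.02] gap 0.0307 grip 55.0 j6 129.0
0.1205 33.47 tcp [ 0.4928 -0.1611  0.1213] F [-4.5  0.6  7.3] T [0.28 1.08 0.04] gap 0.0304 grip 55.0 j6 129.0
0.1197 33.72 tcp [ 0.4929 -0.1611  0.1212] F [-6.2  1.7 12.4] T [ 0.45  1.46 -0.07] gap 0.0307 grip 55.0 j6 129.0
0.1189 33.97 tcp [ 0.4929 -0.1611  0.1212] F [-7.9  2.8 16.1] T [ 0.69  1.87 -0.02] gap 0.0306 grip 55.0 j6 129.0
0.1181 34.22 tcp [ 0.4929 -0.1611  0.1212] F [-10.3   4.6  22. ] T [0.9  2.3  0.03] gap 0.031 grip 55.0 j6 129.0
0.1173 34.47 tcp [ 0.4929 -0.1611  0.1211] F [-12.7   4.9  26. ] T [1.12 2.67 0.  ] gap 0.0307 grip 55.0 j6 129.0
held 35.67 tcp [ 0.493  -0.1611  0.1212] F [-12.5   5.2  26.9] T [1.05 2.66 0.01] gap 0.0306 grip 55.0 j6 129.0
```

View pics/w8b.png

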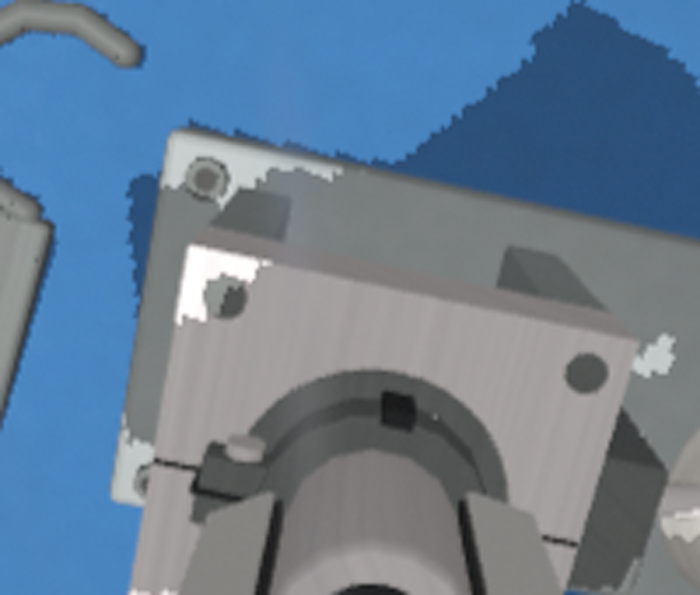

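The nut is down on the plate at TCP z 0.1212, the same height as the first press. The lug slit at (195,487) is in line with the scribed line (150,461)-(578,545) and points away from the dial. Steady push is about 27 N, so I'm handing in.

```bash
python3 -c "
from h import *
print(order.hand_in())"
```

```text
the job is handed in; nothing more can be done
None
```

I handed the job in at about 36 s: the adapter is gripped and pressed on the bush plate at about 27 N with the lug pointing away from the dial, after the first press (lug at the dial) was held over 1.6 s; the interface gave no verdict.

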